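# Press a label holder home behind the rack lip

### The arm

A 6-joint arm with a two-finger parallel gripper is mounted at the origin on the work surface. World frame = base frame: x ahead of the robot, y to its left, z up, the work surface at z = 0. Lengths are in m, angles in rad, forces in N, time in s.
With the tool pointing down it reaches from about 0.2 to 0.875 m from the base axis. Payload 3.4 kg.
Tool frame: the origin (TCP) lies at the very end of the fingers, on their centre line; the grasp point (between the pads) lies 19 mm behind it; z points along the fingers, x is the direction in which the jaws open and shut, and the axes are right-handed (so a half turn about z gives the same grasp; the last joint's range is limited). The gripper opens to 94 mm and grips with 3 to 60 N. Pads are 16 mm wide; open, the fingers measure 119 mm over their backs; the gripper's body (75 mm by 177 mm) begins 78 mm behind the grasp point.
Start: joints at [1.093, 0.276, 1.505, -0, 1.361, -0.121], TCP at [0.201, 0.539, 0.205] pointing down, gripper open.
Joint ranges: [-2.89, 2.89], [-0.75, 2.08], [0.22, 2.7], [-1.18, 4.32], [0.11, 2.71], [-2.7, 2.7]. Speed limits (rad/s): [2.57, 2.57, 3.14, 3.14, 3.14, 3.14].

### API

Orientations are given as a unit quaternion [w, x, y, z].
In Python, from bench import env, optics, workorder gives the robot as it stands.
- The arm moves only by the tool arm_command, never from a script. Its argument "increments" is a list of rows, each an object with "xyz": the shift along the tool's x, y, z in m, a list of three; "dr": the turn, a rotation vector about the tool's x, y, z in rad, a list of three; "grip": the opening in per cent of the stroke, from 0 (shut) to 100 (fully open). In form: [{"xyz": [x, y, z], "dr": [ax, ay, az], "grip": grip}, ...]. A call has 1 to 20 rows; each row is the pose to reach, as a shift and turn from the pose commanded when the call began, along the tool's axes at that moment; what a row does not reach only later rows make up. A row lasts 1/12 s, in which the tool goes at most 41.7 mm and 7.16 degrees, less where a joint would pass 70% of its speed; a pose out of reach is approached as far as the arm can. A call with a gripper value outside its range is refused whole. The fingers move at their own pace and stop on an object; the grip force is fixed at half the most. Time passes only in rows, so rows that repeat a pose let the fingers close. It gives the time, the measured TCP pose, the force and the opening at its end, in the units of the state.
- env.get_state(): the state, without advancing time (a new reading comes with each control period).
- optics.read_camera(name): name is "scene" or "top"; returns the picture (480x640x3 uint8, red, green, blue); there is no depth.
- optics.calibration(name): a dict with "vertical_fov" (degrees; the focal length in pixels is half the picture's height over the tangent of half this angle, whatever the lens; pixels are square), "cx", "cy" (the principal point, pixels), "R" (3x3) and "t" (3): a world point X has camera coordinates R X + t. Camera axes: x right, y down, z forward; pixel columns grow to the right and rows downward; lengths in m; the calibration is good to about 2 mm. A picture is of the moment at which its call begins. calibration takes no time and is no camera call.
- workorder.sign_off(): hands the job in, once; it reports no verdict.
The state is a dict: "clock": time; "joint_positions": joint angles; "dq": joint speeds; "tau": joint torques, N m; "ee_pos": TCP position; "tcp_rot": TCP orientation; "contact_force": force on the tool from outside, world axes, zero at the start; "wrist_torque": the same for the moment, N m; "grip_width": finger opening in m.
Only numpy, scipy, OpenCV 4.12 (cv2) and the standard library are available. Lean on these libraries where they do the work, as an engineer would, in place of code of your own. Each camera call takes 0.05 s, during which the arm holds its last target. There are 200 camera calls.

### The job

Take the wide label holder out of the storage rail, wet its tongue by pressing it right down on the sprung dish of the plunger can of cleaner, and let the dish come back up. Then, with its label facing out towards the robot's side, push the tongue straight down behind the front lip of the orange rack, midway between the two holders already fitted there, until its shoulder sits fully home all along the lip. The wet tongue would creep back up, so finish while still holding it and pressing it firmly down; leave everything else where it stands.

Things in the scene. Friction and masses are not known exactly. Their poses are not given: they have to be found in the camera images.
- holder: wide label holder, white plastic, about 60 g, standing in the rail's slot at either end. Origin: centre of its shoulder's underside (rests on the rail). z up, y along its 60 mm width, label side to -x. Shoulder (flange) 16 thick in x, z 0 to 6 mm; card pocket on it, the slab to grip, 10 thick, 60 wide, z 6 to 62 mm; tongue below, 4 thick, 56 wide, to z -21, its last 8 mm tapering to 1.6 thick
- label_side (a point): the middle of the wide holder's label face: 5 mm to -x and 34 mm above its origin
- shoulder: the wide holder's shoulder, the 16 x 60 x 6 mm flange that lands on the lip and deck when the tongue is home; part of the holder and with the same origin and axes
- rack: racking beyond the bench, orange beam, chipboard deck. Origin: middle of the slot behind the front lip, level with the lip's top, 100 mm above the bench; x away from the robot over the deck, y along the lip, z up. Lip 5 thick, x -9 to -4 mm. Slot x -4 to +4, 34 deep. Deck from x +4, flush with the lip. A holder is home with its origin at z 0 here. End posts 76 mm above the lip, 620 mm to each side
- strip_mid (a point): a point on the sprung rubber keeper strip that lies all along the slot, on the deck's side, 11 mm below the lip's top. The strip slopes from the slot's far edge at the top towards the lip, to rack x about -0.5 mm at 11 mm down; it gives way by up to 6 mm under 5 to 12 N, so pushing the tongue in takes a few N before the shoulder lands
- pair: the two label holders already fitted behind the lip, same shape and width as the wide holder, fixed, with centres at y -125 and +125 mm from this origin; the origin is the middle of the empty place between them, in the slot, at lip height; axes as the rack's. On the deck, fixed: a ream 52 mm high, and bottles up to 240 mm high, all over 50 mm back from the lip; the bottles over 200 mm from the rack's middle
- rail: storage rail: aluminium extrusion 250 long (y) with a slot, 34 mm high, 34 mm wide, 56 mm at its foot, fixed to the bench; origin under its centre, z up. The slot along its middle is 8 mm wide and 28 mm deep and open above; holders lift straight out
- plunger (a joint): travel of the plunger can's sprung dish, m: 0 up, 0.010 right down. The spring takes 1.5 N to start and 4 N to hold it right down
- dish (a point): steel dish on the plunger can, round, 90 mm across, flat inside 84 mm, rim 3 mm high, open above; this point is the middle of the flat surface to press (134 mm above the bench when up). The steel can, 128 mm across and 117 mm high, is fixed to the bench
- narrow: a narrow spare label holder, same shape but 34 mm wide, parked in the same rail; leave it. Origin and axes as the wide holder's
- tape: roll of packing tape lying flat, 100 mm across, 48 high; bystander
- marker: marker pen lying on the box of cards, 118 mm long, 13 thick; bystander
- cardbox: box of blank cards on the bench, 80 x 55 x 45 mm; bystander
- clipbox: small plastic box of clips on the rack deck, 55 x 38 x 24 mm; bystander
There are look-alikes about, which are no part of the job. What is shaped like the holder but pink or turquoise is not meant.

How it is judged:
On the way:
1. the dish is pressed right down by the upright holder's tongue (value of joint plunger above 0.007 m and contact force between holder and plunger above 1.5 N and angle between holder's own z axis and vertical below 0.3 rad), for 0.1 s.
At the end, for the whole second after the job is handed in: Dish back up; wide holder home behind the lip: shoulder within 2 mm of the lip top, 15 mm of midway, 4 deg of the lip line, 5 deg of upright, label towards the robot, at rest, fingers still on it, pressing shoulder on rack with over 3 N (z of holder in the frame of rack between -0.004 and 0.002 m and x of holder in the frame of rack between -0.005 and 0.005 m and y of holder in the frame of pair between -0.015 and 0.015 m and angle between the y axis of holder and the y axis of rack, either way round below 0.07 rad and angle between holder's own z axis and vertical below 0.09 rad and x of label_side in the frame of rack below 0 m and contact force between shoulder and rack above 3 N and contact force between the fingers and holder above 2 N and linear speed of holder below 0.02 m/s and value of joint plunger below 0.002 m); the arm keeps its last pose, push and grip.
It fails at once if the narrow holder is moved by more than 30 mm (distance of narrow from where it was at the start of the episode above 0.03 m).
It fails at once if a thing on the bench is moved by more than 30 mm (distance of any of tape, cardbox, marker from where it was at the start of the episode above 0.03 m).
It fails at once if the box of clips on the rack deck is moved by more than 30 mm (distance of clipbox from where it was at the start of the episode above 0.03 m).
It also fails if it takes over 53 s, if anything falls off the work surface, if the arm or the gripper's body presses on something with over 40 N, if the wrist force passes 120 N, or if a joint passes its speed limit or range.

## Working session

There is one attempt and no reset: what is moved stays moved. The work goes in short steps, Python scripts to look and compute and a tool call to move; the robot and the scene stay as the last step left them, time stands still between calls to the robot, and variables do not carry over. Pictures are saved under pics/ and viewed, about 8 in all and at most 12, crops included, and the job is handed in when it is done.

Besides the shell and the picture viewer there is one more tool, called as name(argument=value, ...) on one line, values as JSON. arm_command: Moves the arm, as the interface text tells. Its arguments: {"type":"object","properties":{"increments":{"type":"array","items":{"type":"object","properties":{"xyz":{"type":"array","items":{"type":"number"}},"dr":{"type":"array","items":{"type":"number"}},"grip":{"type":"number"}}}}},"required":["increments"]}

```bash
ls; mkdir -p pics
python3 - <<'E'
from bench import env,optics
import cv2
for n in("scene","top"):
    im=optics.read_camera(n); cv2.imwrite(f"pics/{n}0.png",im[:,:,::-1]); print(n,optics.calibration(n))
print(env.get_state())
E
```

```text
pics
scene {'vertical_fov': 44.005342512823844, 'cx': 314.46920998193116, 'cy': 253.11776228714726, 'R': array([[-0.42648421,  0.90432201, -0.0176895 ],
       [ 0.66300336,  0.2992539 , -0.68620233],
       [-0.61525422, -0.30438266, -0.7271956 ]]), 't': array([ 0.208943  , -0.26572917,  1.89904   ])}
top {'vertical_fov': 50.153005733225, 'cx': 320.79335860017153, 'cy': 233.36337826644177, 'R': array([[ 0.0491266 , -0.99878016, -0.00497711],
       [-0.9779046 , -0.04708483, -0.20368019],
       [ 0.20319738,  0.01487326, -0.97902483]]), 't': array([0.00489682, 0.50715962, 1.0463508 ])}
{'clock': 0.1, 'joint_positions': array([ 1.09301270e+00,  2.76514875e-01,  1.50596825e+00,  1.64940021e-05,
        1.36072167e+00, -1.20980379e-01]), 'dq': array([-0.00102681, -0.0008004 , -0.00187361, -0.00072938,  0.00086553,
        0.00043203]), 'tau': array([ 1.74061668e-03, -4.05456054e+01, -2.37779349e+01,  7.04267272e-02,
        2.99225491e-02, -3.96416408e-05]), 'ee_pos': array([0.20059292, 0.53834175, 0.20471614]), 'tcp_rot': array([ 3.69391827e-04,  8.21365621e-01,  5.70401496e-01, -7.16497014e-04]), 'contact_force': array([ 0.10698035,  0.65584226, -0.22409065]), 'wrist_torque': array([ 0.03481235,  0.00755894, -0.0307368 ]), 'grip_width': 0.09434905746898227}
```

View pics/scene0.png

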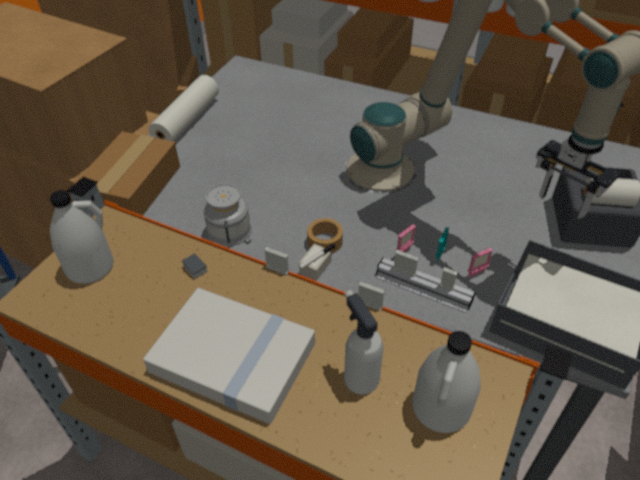

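View pics/top0.png

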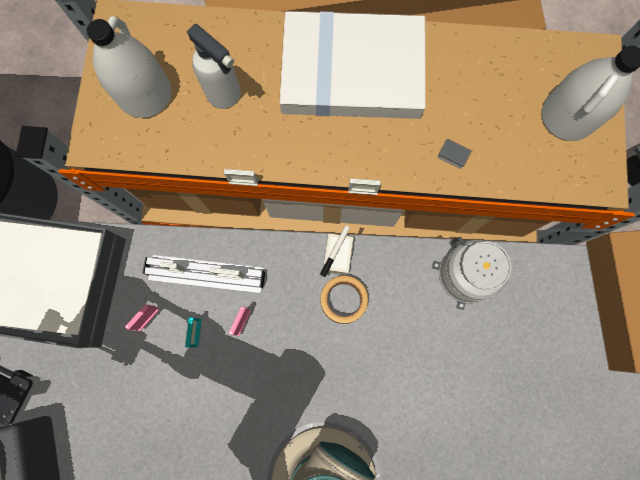

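Scene view: white holders stand in the rail at about (403,263) and (448,280), with pinks at (406,238) and (481,262) and turquoise at (443,243). The fitted pair is at (276,260) and (370,295), and the can is at (227,213). Top view: rail (147,265)–(263,280), fitted pair (241,177) and (364,187), dish about (482,266).
Candidates to tell apart are the white ones at scene (403,263) (looks wide) and (448,280) (looks narrow). The pinks and turquoise are lying or standing off the rail, and the fitted pair is on the lip. I'll check this in one crop.

Run:
```python
import cv2,numpy as np
s=cv2.imread("pics/scene0.png");t=cv2.imread("pics/top0.png")
a=cv2.resize(s[235:315,365:485],(780,520),interpolation=cv2.INTER_CUBIC)
cv2.imwrite("pics/c_s.png",a)
# gap top: rail 140-270,250-295 x6 ; pair 215-395,160-200 x 4.3
b=cv2.resize(t[250:295,138:271],(798,270),interpolation=cv2.INTER_CUBIC)
c=cv2.resize(t[160:208,215:393],(798,215),interpolation=cv2.INTER_CUBIC)
cv2.imwrite("pics/c_t.png",np.vstack([b,c]))
```

```text
(no output)
```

View pics/c_s.png

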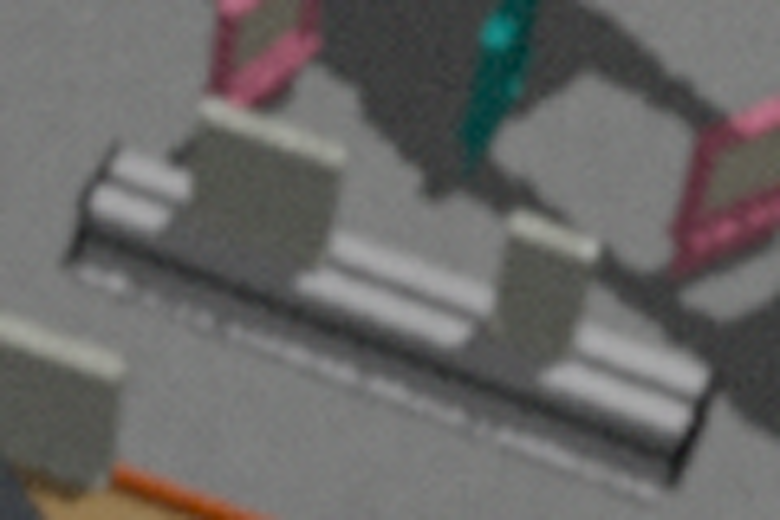

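View pics/c_t.png

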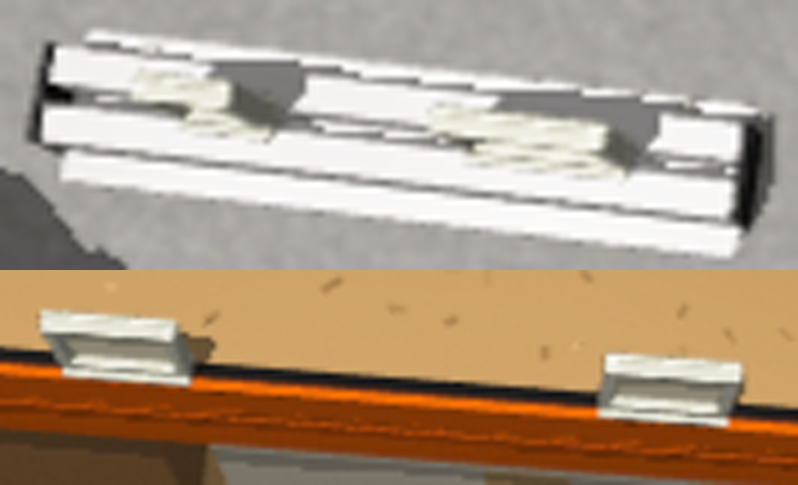

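Scene crop: the wide white holder is at crop (270,190), with its top strip running (205,105)–(345,155). Its plain back faces the camera, like the fitted ones, so the label faces the robot. The narrow one is at (545,285). Top crop: the wide is at (520,135), the narrow at (190,100), and the fitted pair shows frames towards the robot. So the wide holder is the one at scene (403,263). Next I'll measure.

```bash
cat > h.py <<'E'
import numpy as np,cv2
from bench import env,optics
def K(n):
    c=optics.calibration(n); f=240/np.tan(np.radians(c["vertical_fov"]/2)); return f,c["cx"],c["cy"],np.array(c["R"]),np.array(c["t"])
def ray(n,u,v,z):
    f,cx,cy,R,t=K(n); C=-R.T@t; d=R.T@np.array([(u-cx)/f,(v-cy)/f,1]); return C+d*(z-C[2])/d[2]
def proj(n,X):
    f,cx,cy,R,t=K(n); p=R@np.asarray(X)+t; return f*p[:2]/p[2]+[cx,cy]
def strip(im,box,z,n="scene",thr=None):
    "centroid and ends of the bright top strip in box (u0,v0,u1,v1), cast on height z"
    u0,v0,u1,v1=box; g=cv2.cvtColor(im[v0:v1,u0:u1],cv2.COLOR_RGB2GRAY)
    g=cv2.resize(g,None,fx=4,fy=4,interpolation=cv2.INTER_CUBIC)
    m=(g>thr).astype(np.uint8); k,l,s,c=cv2.connectedComponentsWithStats(m)
    i=1+np.argmax(s[1:,4]); p=cv2.findNonZero((l==i).astype(np.uint8))
    (cx,cy),wh,a=cv2.minAreaRect(p); b=cv2.boxPoints(((cx,cy),wh,a))
    P=lambda q:(np.array(q)+.5)/4-.5+[u0,v0]
    W=[ray(n,*P(q),z)for q in b]; o=np.mean(W,0)
    e=sorted([W[1]-W[0],W[2]-W[1]],key=lambda d:np.linalg.norm(d[:2]))
    return dict(px=P((cx,cy)).round(1),c=o[:2].round(4),L=[round(float(np.linalg.norm(d[:2])),4)for d in e],ang=round(float(np.degrees(np.arctan(e[1][0]/e[1][1]))),1))
E
python3 - <<'E'
from h import *
s=cv2.imread("pics/scene0.png")[:,:,::-1].copy();t=cv2.imread("pics/top0.png")[:,:,::-1].copy()
for n in("scene","top"):
    f,cx,cy,R,tt=K(n);print(n,f,-R.T@tt)
g=cv2.cvtColor(s,cv2.COLOR_RGB2GRAY)
print(g[248:264,405].tolist(),g[246:262,276].tolist(),g[280:296,370].tolist())
for nm,b,z in(("wide",(390,245,422,266),.096),("narrow",(440,262,462,280),.096),("fitA",(260,240,292,262),.162),("fitB",(355,275,388,297),.162)):
    for th in(120,135):print(nm,th,strip(s,b,z,thr=th))
# coarse: top-view clicks
for nm,u,v,z in(("wide",224,269.6,.096),("narrow",170,263.5,.096),("fitA/l",239.5,172.9,.162),("fitB/r",364.9,182.3,.162),("dish",482,266,.134)):
    X=ray("top",u,v,z);print(nm,X.round(4),"in scene",proj("scene",X).round(1))
# top-view rail ends / lip
for u,v in((147,258),(262,270),(146,270),(261,283)):print("railtop",ray("top",u,v,.034).round(4))
big=cv2.resize(t[225:315,425:525],(600,540),interpolation=cv2.INTER_CUBIC)
b2=cv2.resize(s[175:255,190:290],(600,480),interpolation=cv2.INTER_CUBIC)
cv2.imwrite("pics/dish.png",np.hstack([cv2.resize(big,(400,360)),cv2.resize(b2,(400,360))])[:,:,::-1])
E
```

```text
scene 593.9411182204075 [1.43368261 0.46860358 1.20232565]
top 512.8925870498138 [0.28309741 0.01320773 1.12772615]
[98, 77, 65, 75, 102, 134, 148, 140, 120, 96, 82, 85, 82, 83, 82, 83] [121, 122, 119, 125, 138, 151, 154, 144, 123, 94, 81, 81, 82, 84, 75, 80] [121, 122, 122, 123, 133, 146, 157, 160, 145, 117, 88, 86, 83, 85, 78, 81]
wide 120 {'px': array([406.4, 252.6]), 'c': array([0.3989, 0.2183]), 'L': [0.0562, 0.0973], 'ang': 5.2}
wide 135 {'px': array([406.6, 254.6]), 'c': array([0.4057, 0.2213]), 'L': [0.012, 0.0609], 'ang': 1.3}
narrow 120 {'px': array([451.7, 268. ]), 'c': array([0.4029, 0.3387]), 'L': [0.043, 0.0481], 'ang': -24.3}
narrow 135 {'px': array([449.8, 270.8]), 'c': array([0.4143, 0.3369]), 'L': [0.0109, 0.0333], 'ang': 0.6}
fitA 120 {'px': array([275.5, 250.5]), 'c': array([ 0.5839, -0.057 ]), 'L': [0.0728, 0.0784], 'ang': -24.2}
fitA 135 {'px': array([275.8, 251.6]), 'c': array([ 0.5874, -0.0545]), 'L': [0.0121, 0.0605], 'ang': 1.8}
fitB 120 {'px': array([370.8, 282.4]), 'c': array([0.5835, 0.1903]), 'L': [0.048, 0.0814], 'ang': -8.0}
fitB 135 {'px': array([371.3, 286.7]), 'c': array([0.5954, 0.1962]), 'L': [0.0117, 0.0608], 'ang': 1.2}
wide [0.4129 0.2212 0.096 ] in scene [405.5 256.4]
narrow [0.42  0.332 0.096] in scene [447.2 271.8]
fitA/l [0.5975 0.1941 0.162 ] in scene [370.1 287. ]
fitB/r [ 0.59   -0.0536  0.162 ] in scene [275.6 252.4]
dish [ 0.4395 -0.2889  0.134 ] in scene [225.6 197.1]
railtop [0.4377 0.4022 0.034 ]
railtop [0.4238 0.152  0.034 ]
railtop [0.4117 0.4012 0.034 ]
railtop [0.3958 0.1521 0.034 ]
```

View pics/dish.png

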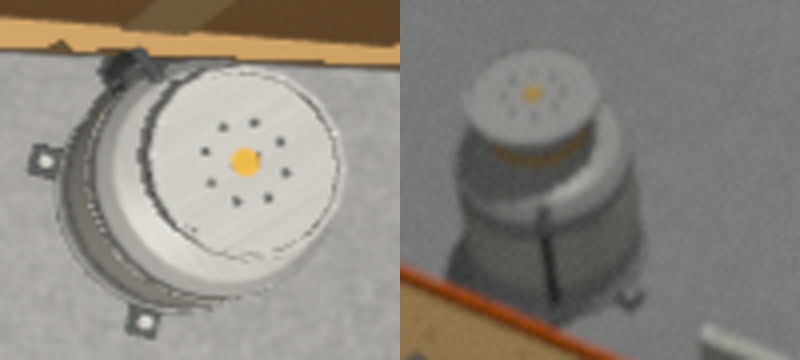

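The dish's yellow centre is at top (486.5,265.2) and scene (223.4,195.9). The fitted pair agrees across both views: spacing 249 mm, strip length about 60.5 mm. The wide and narrow strip lengths are 61 and 33 mm, as they should be.

```bash
cat >> h.py <<'E'
from scipy.spatial.transform import Rotation as Ro
def go(p,yaw_deg):
    "tool-frame shift and turn from the measured pose to TCP p, tool x at yaw, tool z down"
    s=env.get_state(); q=s["tcp_rot"]; R=Ro.from_quat([*q[1:],q[0]]); c,n=np.cos(np.radians(yaw_deg)),np.sin(np.radians(yaw_deg))
    T=Ro.from_matrix(np.array([[c,n,0],[n,-c,0],[0,0,-1]]))
    print("xyz",R.inv().apply(np.array(p)-s["ee_pos"]).round(4),"dr",(R.inv()*T).as_rotvec().round(4),"F",s["contact_force"].round(2),"ee",s["ee_pos"].round(4),"w",round(s["grip_width"],4),"t",s["clock"])
E
python3 - <<'E'
from h import *
f,cx,cy,R,t=K("scene");a=ray("top",486.5,265.2,.134);b=ray("scene",223.4,195.9,.134);print(a,b)
# upper white band: holder yellowish vs rail white, top view
im=cv2.imread("pics/top0.png").astype(int)
for u in(216,220,224,228,232,236):print(u,[(int(r[2]-r[0]),int(r[2])) for r in im[264:282,u]])
go((.410,.221,.20),-3.5)
E
```

```text
[ 0.44153738 -0.29767102  0.134     ] [ 0.43780126 -0.29708556  0.134     ]
216 [(2, 132), (4, 183), (2, 245), (3, 243), (16, 221), (14, 228), (13, 234), (12, 239), (9, 238), (8, 90), (10, 102), (15, 164), (12, 236), (3, 226), (1, 246), (2, 247), (2, 245), (4, 214)]
220 [(3, 243), (3, 152), (2, 231), (4, 178), (12, 154), (12, 242), (13, 230), (13, 237), (12, 237), (17, 191), (12, 238), (11, 236), (17, 223), (10, 225), (2, 247), (1, 247), (1, 247), (2, 243)]
224 [(2, 243), (3, 128), (2, 128), (2, 125), (6, 147), (11, 225), (17, 218), (13, 235), (12, 239), (11, 236), (16, 225), (11, 240), (16, 183), (12, 237), (4, 229), (2, 248), (2, 248), (3, 247)]
228 [(2, 243), (2, 128), (1, 128), (1, 127), (3, 130), (13, 170), (11, 246), (13, 237), (13, 239), (12, 240), (16, 182), (13, 237), (19, 223), (12, 239), (12, 214), (2, 248), (2, 248), (1, 248)]
232 [(4, 229), (2, 129), (2, 127), (2, 128), (2, 126), (7, 141), (17, 223), (19, 221), (13, 236), (13, 238), (17, 225), (13, 239), (13, 241), (16, 197), (10, 241), (4, 237), (1, 248), (2, 249)]
236 [(4, 177), (2, 245), (3, 128), (2, 127), (2, 127), (4, 134), (15, 190), (10, 244), (6, 244), (8, 242), (6, 242), (16, 177), (14, 238), (21, 218), (12, 241), (10, 211), (1, 248), (1, 248)]
xyz [-0.2242  0.3071  0.005 ] dr [8.0000e-04 1.5000e-03 1.2751e+00] F [ 0.11  0.66 -0.22] ee [0.2006 0.5383 0.2047] w 0.0943 t 0.1
```

arm_command(increments=[{"xyz": [-0.224,0.307,0.005],"dr": [0,0,1.275],"grip": 45},{"xyz": [-0.224,0.307,0.005],"dr": [0,0,1.275],"grip": 45},{"xyz": [-0.224,0.307,0.005],"dr": [0,0,1.275],"grip": 45},{"xyz": [-0.224,0.307,0.005],"dr": [0,0,1.275],"grip": 45},{"xyz": [-0.224,0.307,0.005],"dr": [0,0,1.275],"grip": 45},{"xyz": [-0.224,0.307,0.005],"dr": [0,0,1.275],"grip": 45},{"xyz": [-0.224,0.307,0.005],"dr": [0,0,1.275],"grip": 45},{"xyz": [-0.224,0.307,0.005],"dr": [0,0,1.275],"grip": 45},{"xyz": [-0.224,0.307,0.005],"dr": [0,0,1.275],"grip": 45},{"xyz": [-0.224,0.307,0.005],"dr": [0,0,1.275],"grip": 45},{"xyz": [-0.224,0.307,0.005],"dr": [0,0,1.275],"grip": 45},{"xyz": [-0.224,0.307,0.005],"dr": [0,0,1.275],"grip": 45},{"xyz": [-0.224,0.307,0.005],"dr": [0,0,1.275],"grip": 45},{"xyz": [-0.224,0.307,0.005],"dr": [0,0,1.275],"grip": 45}])

```text
clock: 1.27
ee_pos: [0.4094, 0.2227, 0.2004]
tcp_rot: [-0.0, 1.0, -0.029, -0.0]
contact_force: [-0.9, 0.7, 0.4]
grip_width: 0.0424
```

Run:
```python
from h import *
go((.410,.221,.053),-3.5)
```

```text
xyz [0.0008 0.0018 0.1474] dr [-0.0003  0.0006  0.0039] F [-0.91  0.68  0.39] ee [0.4094 0.2227 0.2004] w 0.0424 t 1.2667
```

arm_command(increments=[{"xyz": [0.001,0.001,0.04],"dr": [0,0,0.004],"grip": 45},{"xyz": [0.001,0.001,0.08],"dr": [0,0,0.004],"grip": 45},{"xyz": [0.001,0.001,0.11],"dr": [0,0,0.004],"grip": 45},{"xyz": [0.001,0.001,0.13],"dr": [0,0,0.004],"grip": 45},{"xyz": [0.001,0.001,0.147],"dr": [0,0,0.004],"grip": 45},{"xyz": [0.001,0.001,0.147],"dr": [0,0,0.004],"grip": 45},{"xyz": [0.001,0.001,0.147],"dr": [0,0,0.004],"grip": 25},{"xyz": [0.001,0.001,0.147],"dr": [0,0,0.004],"grip": 15},{"xyz": [0.001,0.001,0.147],"dr": [0,0,0.004],"grip": 5},{"xyz": [0.001,0.001,0.147],"dr": [0,0,0.004],"grip": 0},{"xyz": [0.001,0.001,0.147],"dr": [0,0,0.004],"grip": 0},{"xyz": [0.001,0.001,0.147],"dr": [0,0,0.004],"grip": 0},{"xyz": [0.001,0.001,0.147],"dr": [0,0,0.004],"grip": 0},{"xyz": [0.001,0.001,0.147],"dr": [0,0,0.004],"grip": 0}])

```text
clock: 2.43
ee_pos: [0.4117, 0.2209, 0.0543]
tcp_rot: [-0.0, 0.999, -0.033, 0.001]
contact_force: [-1.5, 0.3, 6.1]
grip_width: 0.0097
```

Run:
```python
from h import *
go((.410,.221,.20),-3.5)
```

```text
xyz [-1.500e-03 -1.000e-04 -1.457e-01] dr [-0.0009 -0.0012 -0.0042] F [-1.5   0.25  6.06] ee [0.4117 0.2209 0.0543] w 0.0097 t 2.4333
```

arm_command(increments=[{"xyz": [0,0,-0.01],"dr": [0,0,0],"grip": 0},{"xyz": [0,0,-0.03],"dr": [0,0,0],"grip": 0},{"xyz": [0,0,-0.06],"dr": [0,0,0],"grip": 0},{"xyz": [0,0,-0.1],"dr": [0,0,0],"grip": 0},{"xyz": [0,0,-0.14],"dr": [0,0,0],"grip": 0},{"xyz": [0,0,-0.18],"dr": [0,0,0],"grip": 0},{"xyz": [0,0,-0.18],"dr": [0,0,0],"grip": 0},{"xyz": [0,0,-0.18],"dr": [0,0,0],"grip": 0}])

```text
clock: 3.1
ee_pos: [0.4126, 0.221, 0.2357]
tcp_rot: [-0.001, 0.999, -0.033, 0.003]
contact_force: [-0.8, -0.6, -1.4]
grip_width: 0.0098
```

Run:
```python
from h import *
s=optics.read_camera("scene");t=optics.read_camera("top")
e=env.get_state()["ee_pos"];print(e)
u,v=proj("scene",e).astype(int);u2,v2=proj("top",e).astype(int);print(u,v,u2,v2)
a=cv2.resize(s[v-40:v+40,u-40:u+40],(400,400),interpolation=cv2.INTER_CUBIC);b=cv2.resize(t[v2-40:v2+40,u2-40:u2+40],(400,400),interpolation=cv2.INTER_CUBIC)
cv2.imwrite("pics/grip.png",np.hstack([a,b])[:,:,::-1]);cv2.imwrite("pics/scene1.png",s[:,:,::-1])
go((.4395,-.2975,.23),-1.8)
```

```text
[0.41029249 0.22019978 0.2323122 ]
410 216 209 260
xyz [0.0628 0.5147 0.0026] dr [ 0.0008  0.0019 -0.0337] F [-0.91  0.06 -1.49] ee [0.4103 0.2202 0.2323] w 0.0099 t 3.2
```

View pics/grip.png

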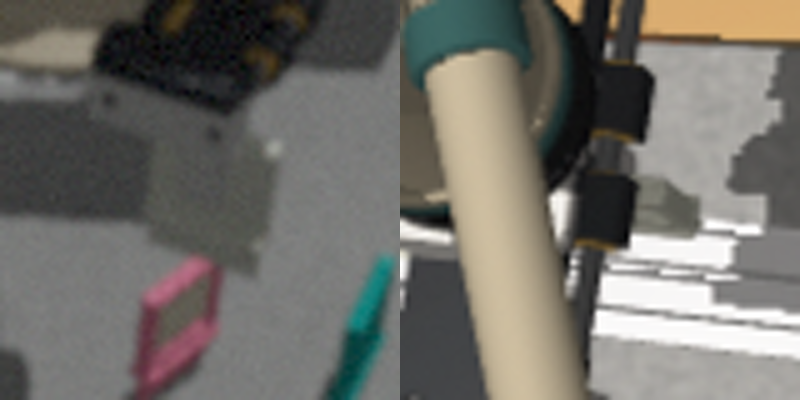

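Left crop: the holder hangs upright in the jaws with its plain back to the scene camera. The tongue's bottom corners are at crop (148,238) and (255,275), so its middle is at scene pixel (410.2,227.2). Both the grasp and the label side look right.

Run:
```python
from h import *
e=env.get_state()["ee_pos"]
print(proj("scene",e-[0,0,.041]),proj("scene",e+[0,.01,-.041]),ray("scene",410.2,227.2,e[2]-.041)-e, ray("scene",399.6,223.6,e[2]-.041)-e,ray("scene",421,231,e[2]-.041)-e)
```

```text
[409.18374769 228.75451979] [413.12097705 229.93944812] [-0.00614078  0.00047692 -0.041     ] [-0.00754194 -0.0272108  -0.041     ] [-0.00429743  0.02846847 -0.041     ]
```

arm_command(increments=[{"xyz": [0.005,0.04,0],"dr": [0,0,0],"grip": 0},{"xyz": [0.01,0.08,0],"dr": [0,0,-0.01],"grip": 0},{"xyz": [0.015,0.12,0],"dr": [0,0,-0.02],"grip": 0},{"xyz": [0.02,0.16,0],"dr": [0,0,-0.033],"grip": 0},{"xyz": [0.025,0.2,0],"dr": [0,0,-0.033],"grip": 0},{"xyz": [0.03,0.24,0],"dr": [0,0,-0.033],"grip": 0},{"xyz": [0.035,0.28,0],"dr": [0,0,-0.033],"grip": 0},{"xyz": [0.04,0.32,0],"dr": [0,0,-0.033],"grip": 0},{"xyz": [0.045,0.36,0],"dr": [0,0,-0.033],"grip": 0},{"xyz": [0.05,0.4,0],"dr": [0,0,-0.033],"grip": 0},{"xyz": [0.055,0.44,0],"dr": [0,0,-0.033],"grip": 0},{"xyz": [0.06,0.475,0],"dr": [0,0,-0.033],"grip": 0},{"xyz": [0.063,0.5,0],"dr": [0,0,-0.033],"grip": 0},{"xyz": [0.066,0.514,0],"dr": [0,0,-0.033],"grip": 0},{"xyz": [0.066,0.514,0],"dr": [0,0,-0.033],"grip": 0},{"xyz": [0.066,0.514,0],"dr": [0,0,-0.033],"grip": 0},{"xyz": [0.066,0.514,0],"dr": [0,0,-0.033],"grip": 0}])

```text
clock: 4.62
ee_pos: [0.4432, -0.2945, 0.2326]
tcp_rot: [-0.001, 1.0, -0.016, -0.001]
contact_force: [0.3, -0.4, -1.0]
grip_width: 0.0097
```

Run:
```python
from h import *
s=optics.read_camera("scene");go((.4425,-.2975,.165),-1.8)
e=env.get_state()["ee_pos"];p=proj("scene",e-[0,0,.041]);print(p,proj("scene",[.4425,-.2975,.134]))
u,v=p.astype(int);cv2.imwrite("pics/dish2.png",cv2.resize(s[v-50:v+50,u-50:u+50],(500,500),interpolation=cv2.INTER_CUBIC)[:,:,::-1])
```

```text
xyz [-0.0007  0.0032  0.068 ] dr [-0.0018  0.0009  0.0009] F [ 0.21  0.16 -0.33] ee [ 0.4434 -0.2945  0.233 ] w 0.0101 t 4.6667
[220.32206275 180.9100333 ] [222.37240168 196.89909733]
```

View pics/dish2.png

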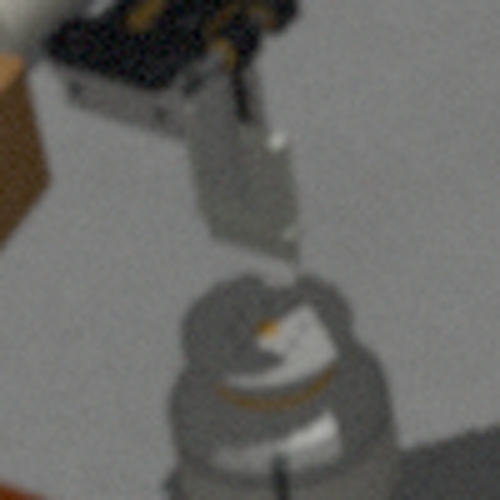

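The tongue hangs over the dish with its bottom middle at crop (252,255), against a predicted (250,250). The dish's yellow centre is directly below. Now I press.

arm_command(increments=[{"xyz": [0,0.003,0.025],"dr": [0,0,0],"grip": 0},{"xyz": [0,0.003,0.045],"dr": [0,0,0],"grip": 0},{"xyz": [0,0.003,0.055],"dr": [0,0,0],"grip": 0},{"xyz": [0,0.003,0.062],"dr": [0,0,0],"grip": 0},{"xyz": [0,0.003,0.067],"dr": [0,0,0],"grip": 0},{"xyz": [0,0.003,0.07],"dr": [0,0,0],"grip": 0},{"xyz": [0,0.003,0.071],"dr": [0,0,0],"grip": 0},{"xyz": [0,0.003,0.071],"dr": [0,0,0],"grip": 0},{"xyz": [0,0.003,0.071],"dr": [0,0,0],"grip": 0},{"xyz": [0,0.003,0.071],"dr": [0,0,0],"grip": 0}])

```text
clock: 5.5
ee_pos: [0.4435, -0.2983, 0.1652]
tcp_rot: [-0.0, 1.0, -0.016, 0.0]
contact_force: [-2.7, 4.9, 10.7]
grip_width: 0.0102
```

arm_command(increments=[{"xyz": [0,0,0.001],"dr": [0,0,0],"grip": 0},{"xyz": [0,0,0.002],"dr": [0,0,0],"grip": 0},{"xyz": [0,0,0.002],"dr": [0,0,0],"grip": 0},{"xyz": [0,0,0.002],"dr": [0,0,0],"grip": 0}])

```text
clock: 5.83
ee_pos: [0.4436, -0.2984, 0.1651]
tcp_rot: [0.0, 1.0, -0.016, 0.001]
contact_force: [-4.6, 7.3, 20.8]
grip_width: 0.0098
```

The dish hit its hard stop at TCP z 0.165, which puts the tip at 0.124. Lift and go to the rack.

arm_command(increments=[{"xyz": [0,0,-0.01],"dr": [0,0,0],"grip": 0},{"xyz": [0,0,-0.03],"dr": [0,0,0],"grip": 0},{"xyz": [0,0,-0.05],"dr": [0,0,0],"grip": 0},{"xyz": [0,0,-0.07],"dr": [0,0,0],"grip": 0},{"xyz": [0,0,-0.075],"dr": [0,0,0],"grip": 0},{"xyz": [0,0,-0.075],"dr": [0,0,0],"grip": 0}])

```text
clock: 6.33
ee_pos: [0.4449, -0.3005, 0.2376]
tcp_rot: [0.002, 1.0, -0.016, 0.002]
contact_force: [0.4, 0.3, -1.2]
grip_width: 0.0097
```

Run:
```python
from h import *
go((.5955,.0705,.225),-1.8)
```

```text
xyz [ 0.1387 -0.3756  0.0119] dr [ 0.0034 -0.0042 -0.0004] F [ 0.44  0.32 -1.18] ee [ 0.4449 -0.3005  0.2376] w 0.0097 t 6.3333
```

arm_command(increments=[{"xyz": [0.015,-0.039,0],"dr": [0,0,0],"grip": 0},{"xyz": [0.03,-0.078,0],"dr": [0,0,0],"grip": 0},{"xyz": [0.045,-0.117,0],"dr": [0,0,0],"grip": 0},{"xyz": [0.06,-0.156,0],"dr": [0,0,0],"grip": 0},{"xyz": [0.074,-0.195,0],"dr": [0,0,0],"grip": 0},{"xyz": [0.088,-0.234,0],"dr": [0,0,0],"grip": 0},{"xyz": [0.102,-0.273,0],"dr": [0,0,0],"grip": 0},{"xyz": [0.115,-0.31,0],"dr": [0,0,0],"grip": 0},{"xyz": [0.126,-0.34,0],"dr": [0,0,0],"grip": 0},{"xyz": [0.134,-0.36,0],"dr": [0,0,0],"grip": 0},{"xyz": [0.14,-0.374,0.01],"dr": [0,0,0],"grip": 0},{"xyz": [0.14,-0.374,0.01],"dr": [0,0,0],"grip": 0},{"xyz": [0.14,-0.374,0.01],"dr": [0,0,0],"grip": 0},{"xyz": [0.14,-0.374,0.01],"dr": [0,0,0],"grip": 0}])

```text
clock: 7.5
ee_pos: [0.5947, 0.0686, 0.2244]
tcp_rot: [0.0, 1.0, -0.016, -0.001]
contact_force: [0.3, 0.0, -1.0]
grip_width: 0.01
```

Run:
```python
from h import *
go((.5955,.0705,.150),-1.8)
```

```text
xyz [ 0.0009 -0.002   0.0744] dr [ 0.001   0.0021 -0.0013] F [ 0.33  0.03 -0.99] ee [0.5947 0.0686 0.2244] w 0.01 t 7.5
```

Down to hover with the tongue tip about 10 mm above the lip, then look.

arm_command(increments=[{"xyz": [0.001,-0.002,0.03],"dr": [0,0,0],"grip": 0},{"xyz": [0.001,-0.002,0.055],"dr": [0,0,0],"grip": 0},{"xyz": [0.001,-0.002,0.07],"dr": [0,0,0],"grip": 0},{"xyz": [0.001,-0.002,0.073],"dr": [0,0,0],"grip": 0},{"xyz": [0.001,-0.002,0.073],"dr": [0,0,0],"grip": 0},{"xyz": [0.001,-0.002,0.073],"dr": [0,0,0],"grip": 0}])

```text
clock: 8.0
ee_pos: [0.5972, 0.0707, 0.1535]
tcp_rot: [0.0, 1.0, -0.017, 0.001]
contact_force: [-0.2, -0.5, -0.6]
grip_width: 0.0095
```

Run:
```python
from h import *
s=optics.read_camera("scene");t=optics.read_camera("top");go((.5955,.0705,.118),-1.8)
cv2.imwrite("pics/scene2.png",s[:,:,::-1]);cv2.imwrite("pics/top2.png",t[:,:,::-1])
e=env.get_state()["ee_pos"]
for n in("scene","top"):print(n,proj(n,e-[0,0,.041]),proj(n,e),proj(n,e-[0,0,.02]))
a=cv2.resize(s[225:315,255:390],(800,533),interpolation=cv2.INTER_CUBIC);cv2.imwrite("pics/r_s.png",a[:,:,::-1])
b=cv2.resize(t[150:220,225:385],(800,350),interpolation=cv2.INTER_CUBIC);cv2.imwrite("pics/r_t.png",b[:,:,::-1])
```

```text
xyz [-0.0022  0.0008  0.0361] dr [-0.0001 -0.0031 -0.0013] F [-0.4   0.84 -0.85] ee [0.5976 0.0712 0.1541] w 0.0102 t 8.1
scene [321.30872625 283.9794828 ] [321.14641561 272.6816503 ] [321.22644775 278.25238581]
top [302.66394014 183.12305463] [301.84624525 176.93441751] [302.25302482 180.01308552]
```

View pics/r_s.png

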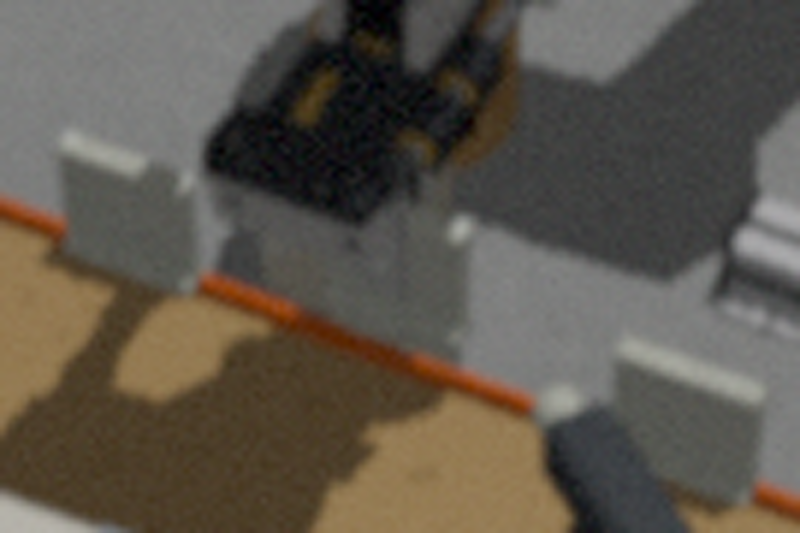

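View pics/r_t.png

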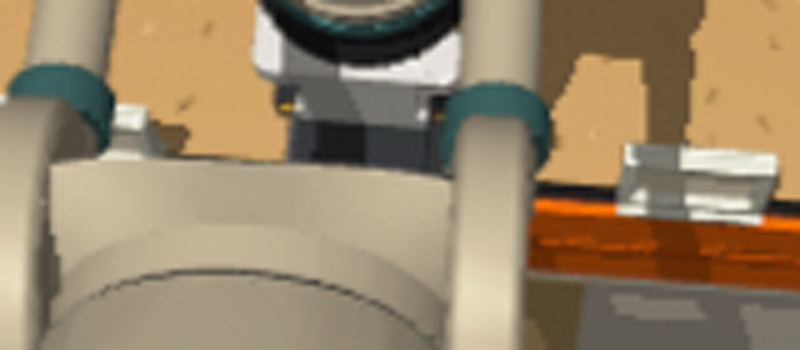

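Scene crop: the held holder (220–470, 180–360) sits between fitted A (60–200, 135–290) and fitted B (615–765, 340–500), its back to the camera. The visible right top corners are held (470,222), A (190,172) and B (765,385). In the top view the arm hides the place.

Run:
```python
from h import *
s=cv2.imread("pics/scene2.png")[:,:,::-1].copy();s0=cv2.imread("pics/scene0.png")[:,:,::-1].copy()
g=cv2.cvtColor(s,cv2.COLOR_RGB2GRAY);g0=cv2.cvtColor(s0,cv2.COLOR_RGB2GRAY)
print("held");print(g[256:274,326:340])
# right-end columns of bright strip: vertical bright-peak centroid
def end(g,u0,u1,v0,v1,z,nm):
    p=g[v0:v1,u0:u1].astype(float); w=np.clip(p-118,0,None); ys,xs=np.mgrid[v0:v1,u0:u1]; u=(w*xs).sum()/w.sum();v=(w*ys).sum()/w.sum()
    print(nm,u.round(1),v.round(1),ray("scene",u,v,z).round(4))
ht=env.get_state()["ee_pos"][2]+.042
print("A");print(g0[250:262,280:292]);print("B");print(g0[284:298,376:390])
end(g,330,337,259,270,ht,"held end")
```

```text
held
[[ 67  76  78  78  75  68  66  63  60  70  62  65  61  63]
 [ 71  78  77  77  79  65  66  68  65  68  65  64  63  65]
 [ 69  74  78  77  74  68  58  61  64  62  62  65  61  64]
 [ 76  76  79  71  76  66  66  64  65  64  63  63  62  63]
 [ 83  84  80  79  72  76  76  76  70  65  61  60  66  68]
 [ 87  87  86  82  79  92 113 112  99  84  69  66  64  63]
 [ 88  90  88  83  93 119 142 146 122 100  79  78  80  74]
 [ 89  90  89  91 105 139 163 158 134 114 106  97  98  94]
 [ 89  88  91  94 113 141 158 147 128 118 116 120 120 116]
 [ 82  87  85  92 105 127 135 123 114 120 124 123 125 123]
 [ 87  85  85  88  91 103 106 103 108 121 125 123 124 128]
 [ 88  85  85  88  86  86  90  97 112 127 127 125 127 125]
 [ 85  84  83  86  85  84  88  99 111 128 129 126 126 124]
 [ 87  87  85  86  82  85  92  97 116 125 128 125 125 125]
 [ 84  84  89  87  86  85  90  97 114 124 125 129 128 127]
 [ 87  89  84  86  86  88  92  97 115 121 125 126 126 128]
 [ 85  85  86  88  86  86  92 101 114 125 125 125 125 127]
 [ 85  86  87  88  85  87  91  98 117 126 127 127 128 129]]
A
[[124 121 124 119 118 120 120 
[... 755 characters left out ...]
2 119]
 [142 139 136 129 124 121 125 122 122 121 124 124 121 120]
 [155 151 148 144 138 131 127 125 123 119 120 123 122 123]
 [154 160 160 158 151 148 140 133 119 120 118 119 121 119]
 [142 150 156 155 155 156 152 140 124 119 120 118 120 121]
 [116 131 139 145 148 155 153 146 130 119 121 122 120 123]
 [ 87  99 111 118 130 140 140 130 120 118 121 123 124 123]
 [ 80  84  89  93  99 111 116 112 113 114 118 122 123 124]
 [ 81  81  79  85  85  90  95  99 111 116 118 122 119 125]
 [ 84  79  85  81  83  82  88 101 112 116 117 120 122 123]
 [ 83  84  84  87  82  85  86 104 115 123 121 124 121 122]
 [ 80  84  84  80  85  85  88 101 115 121 123 124 120 120]]
held end 333.0 264.1 [0.5963 0.1008 0.1961]
```

Run:
```python
from h import *
a=ray("scene",286.8,255.3,.162);b=ray("scene",382.8,290.8,.162);h=ray("scene",333.5,263.4,env.get_state()["ee_pos"][2]+.042)
m=(a+b)/2;print(a,b,np.linalg.norm(a-b),"mid",m,"held",h,"diff mid-held",(m-h)[:2])
```

```text
[ 0.58738355 -0.02439165  0.162     ] [0.59597963 0.22445342 0.162     ] 0.24899349748956673 mid [0.59168159 0.10003088 0.162     ] held [0.59371873 0.10098955 0.19612127] diff mid-held [-0.00203714 -0.00095867]
```

The held holder is 2 mm beyond the midline in x and 1 mm off in y. This matches my TCP target of (0.5955,0.0705), so I correct it and start the descent.

arm_command(increments=[{"xyz": [-0.002,0.001,0],"dr": [0,-0.002,0],"grip": 0},{"xyz": [-0.002,0.001,0],"dr": [0,-0.002,0],"grip": 0},{"xyz": [-0.002,0.001,0.005],"dr": [0,-0.002,0],"grip": 0},{"xyz": [-0.002,0.001,0.01],"dr": [0,-0.002,0],"grip": 0},{"xyz": [-0.002,0.001,0.014],"dr": [0,-0.002,0],"grip": 0},{"xyz": [-0.002,0.001,0.018],"dr": [0,-0.002,0],"grip": 0},{"xyz": [-0.002,0.001,0.018],"dr": [0,-0.002,0],"grip": 0},{"xyz": [-0.002,0.001,0.018],"dr": [0,-0.002,0],"grip": 0}])

```text
clock: 8.77
ee_pos: [0.5948, 0.0708, 0.1341]
tcp_rot: [-0.0, 1.0, -0.016, -0.001]
contact_force: [1.8, 0.2, -0.3]
grip_width: 0.0098
```

Run:
```python
from h import *
go((.5955,.0705,.120),-1.8)
```

```text
xyz [0.0007 0.0003 0.0141] dr [-0.0001  0.0018 -0.0005] F [ 1.79  0.24 -0.29] ee [0.5948 0.0708 0.1341] w 0.0098 t 8.7667
```

The tip is 7 mm below the lip top with no vertical resistance, so it is in the slot. I continue down.

arm_command(increments=[{"xyz": [0.001,0,0.003],"dr": [0,0,0],"grip": 0},{"xyz": [0.001,0,0.006],"dr": [0,0,0],"grip": 0},{"xyz": [0.001,0,0.009],"dr": [0,0,0],"grip": 0},{"xyz": [0.001,0,0.012],"dr": [0,0,0],"grip": 0},{"xyz": [0.001,0,0.014],"dr": [0,0,0],"grip": 0},{"xyz": [0.001,0,0.015],"dr": [0,0,0],"grip": 0},{"xyz": [0.001,0,0.016],"dr": [0,0,0],"grip": 0},{"xyz": [0.001,0,0.016],"dr": [0,0,0],"grip": 0}])

```text
clock: 9.43
ee_pos: [0.595, 0.0708, 0.1203]
tcp_rot: [-0.0, 1.0, -0.016, -0.001]
contact_force: [-3.7, 1.1, 9.7]
grip_width: 0.0101
```

Run:
```python
from h import *
go((.5955,.0705,.120),-1.8)
```

```text
xyz [0.0005 0.0003 0.0003] dr [-0.0001  0.0018 -0.0004] F [-3.72  1.06  9.69] ee [0.595  0.0708 0.1203] w 0.0101 t 9.4333
```

arm_command(increments=[{"xyz": [0,0,0.001],"dr": [0,0,0],"grip": 0},{"xyz": [0,0,0.0025],"dr": [0,0,0],"grip": 0},{"xyz": [0,0,0.0025],"dr": [0,0,0],"grip": 0},{"xyz": [0,0,0.0025],"dr": [0,0,0],"grip": 0},{"xyz": [0,0,0.0025],"dr": [0,0,0],"grip": 0},{"xyz": [0,0,0.0025],"dr": [0,0,0],"grip": 0},{"xyz": [0,0,0.0025],"dr": [0,0,0],"grip": 0},{"xyz": [0,0,0.0025],"dr": [0,0,0],"grip": 0}])

```text
clock: 10.1
ee_pos: [0.595, 0.0708, 0.1203]
tcp_rot: [-0.0, 1.0, -0.016, -0.0]
contact_force: [-5.9, -0.4, 21.9]
grip_width: 0.0102
```

Run:
```python
from h import *
s=optics.read_camera("scene");go((.5955,.0705,.120),-1.8);print(env.get_state()["wrist_torque"])
a=cv2.resize(s[170:315,190:400],(800,552),interpolation=cv2.INTER_CUBIC);cv2.imwrite("pics/end.png",a[:,:,::-1])
```

```text
xyz [0.0005 0.0003 0.0003] dr [-0.0001  0.0004 -0.0004] F [-7.38 -0.24 20.81] ee [0.595  0.0708 0.1203] w 0.0094 t 10.15
[-0.07679607  1.53326662  0.0087849 ]
```

View pics/end.png

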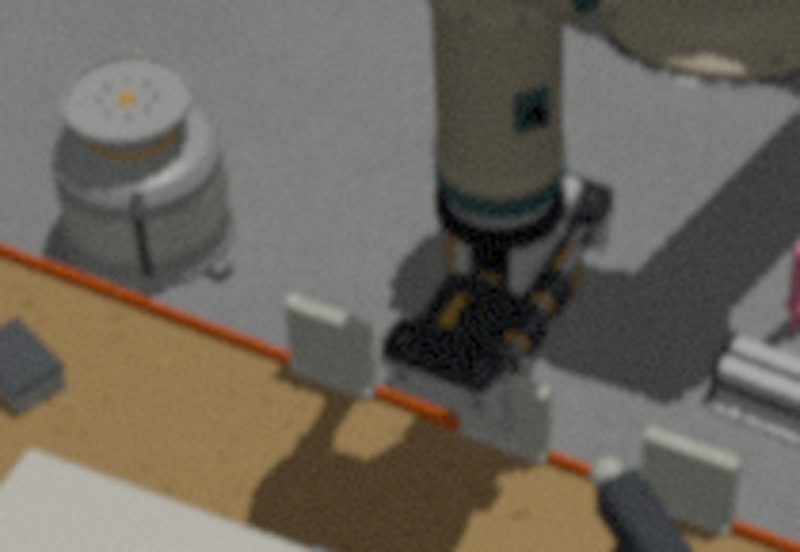

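The held holder stands in line with the fitted two. Its right edge is at crop (548,395), its base lies along the lip at (460,430)–(548,460), and the dish is up with its centre at (127,98). It stopped hard at TCP z 0.1203 under 21 N, so I hand the job in.

Run:
```python
from bench import workorder,env
print(workorder.sign_off())
```

```text
the job is handed in; nothing more can be done
None
```

I took the wide holder from the rail and pressed its tongue on the plunger dish until it hit its hard stop. I then pushed it down behind the orange lip between the fitted pair, label towards the robot, and handed in at 10.15 s while still gripping and pressing. No verdict came back.

- **Dish:** the press stopped at TCP z 0.165 m with about 21 N, which puts the tongue tip at 0.124 m as expected for right down. In the last picture the dish looks fully back up.
- **Seat:** the push stopped hard at TCP z 0.1203 m, about 0.3 mm above the expected home height. The last force reading was about 21 N down, with the fingers still closed on the holder (opening about 9.4 mm).
- **Position:** the TCP was about 0.5 mm from my estimate of the place in x and y. The tool was within 0.1° of the lip line and of vertical.
- **Bystanders:** I did not measure the narrow holder, tape, card box, marker or clip box again at the end. The moves stayed clear of them, and the clip box shows in the last picture.
- **Disagreements:** the scene camera's x readings ran 3–5 mm lower than the top camera's and the arm's, so I set the final x by comparing the held holder with the fitted pair in one picture. A sideways force of about 7 N remained at the end, probably from the keeper strip. The arm hid the place from the top camera, so only the scene view and the forces confirm the seating, not a view along the whole lip.

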